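# Load a power module into a click-dial board vise

## Task

Get the power module with the finned heatsink clamped in the board vise: first turn the vise's dial anticlockwise until it just bears on its end stop, without forcing the stop; then lay the module flat in the nest between the jaws and let go of it; then turn the dial clockwise exactly four clicks from the stop, never more, and let go. Do not squeeze the board harder than those four clicks do, and leave everything else on the bench where it is.

Things in the scene. Friction and masses are not known exactly. Their poses are not given: they have to be found in the camera images.
- vise: fixed aluminium board vise. Base plate 110 mm (x) by 190 mm (y), 10 mm thick; origin on the table, plate spans y -90 to +100 mm. From -y to +y it carries: the fixed jaw (face at y = -71.2 mm), the nest, the sprung sliding jaw (moves along y; both jaws 64 mm long, 14 mm above the bed), and a grey housing 76 x 76 mm centred at y = +58 mm, top 44 mm above the table, with the dial on top
- nest (a point): centre of the nest on the bed (top of the plate, 10 mm above the table), axes as the vise. With the dial at its stop the jaws are 66.4 mm apart along y, this point half-way; each click closes the sliding jaw 2 mm towards -y. End fences 4 mm high stand at x = +41 and -41 mm
- dial_grip (a point): point on the dial's vertical axis, fixed to the vise, 70 mm above the table: the height to grip. The dial is a round black fluted knob 44 mm across, from 53 to 83 mm above the table; keep the finger ends clear of the housing below it. Clockwise from above closes the vise. It starts 1 to 3 clicks on from its stop; its angle is not reported
- dial_top (a point): point on the dial's axis at its top face, 83 mm above the table, fixed to the vise. The dial clicks every 20 degrees: leaving a click position takes about 0.2 N m, which falls off and, past half-way, reverses as it drops into the next. It stays in a click when let go. Click 0 lies 2 degrees short of the stop
- end_stop: the dial's end stop, hidden in the housing; origin 26 mm from the dial axis, fixed. Turned fully anticlockwise the dial bears on it at 26 mm radius. It is springy: the torque keeps rising, to 0.3 N m about 4 degrees past first touch and more beyond, which no click does. Above 25 N (about 0.5 N m, 10 degrees past first touch) it is overloaded
- anvil: the fixed steel jaw (64 x 14 x 14 mm); origin on the bed under the middle of the face towards the nest. The sprung jaw presses the module against it: about 8 N less friction at four clicks from the stop, nothing yet at three, over 15 N at five
- module_mid (a point): centre of the power module, 14 mm above its underside, z up: a green circuit board 76 mm (x) by 60 mm (y), 3 mm thick, with a finned aluminium heatsink 32 mm (x) by 34 mm (y) on its middle; 28 mm high overall, 140 g. Grip the heatsink across x (32 mm). In the nest its x lies along the vise's x, either way round
- module: the same module as a whole; origin under its centre, axes as module_mid
- coil_board: small green circuit board 50 x 45 mm with a round copper coil (26 mm across, 19 mm high), a bystander; origin under its centre
- flux_jar: small jar 44 mm across, 45 mm high, a bystander; origin under its centre
- solder_spool: steel spool 54 mm across, 31 mm high, a bystander; origin under its centre
- driver: black-handled screwdriver lying flat, 160 mm long, a bystander
- tweezers: steel tweezers lying flat, 125 mm long, a bystander; origin at the middle
- multimeter: hand-held meter 150 x 80 x 32 mm lying flat, a bystander; origin under its centre
- screw_tray: open black tray 90 x 70 x 20 mm, a bystander; origin under its centre
Mind the look-alikes: they are no part of the job. What is shaped like the module but yellow is not meant.

How it is judged (in metres and radians):
On the way, in this order (a step that is already met when the one before it is completed fails the run):
1. the dial is turned anticlockwise until it bears on its end stop (over 1.5 N) (contact force between end_stop and anything else above 1.5 N), for 0.04 s.
2. the module lies flat in the nest between the jaws, released, not yet clamped (x of module_mid in the frame of nest between -0.006 and 0.006 m and y of module_mid in the frame of nest between -0.006 and 0.006 m and z of module_mid in the frame of nest between 0.0115 and 0.0165 m and angle between the x axis of vise and the x axis of module_mid, either way round below 0.09 rad and angle between module_mid's own z axis and vertical below 0.05 rad and contact force between the fingers and module below 0.2 N and contact force between module and anvil below 4 N), for 0.2 s.
3. the dial has been turned four clicks: the module is clamped with 4 to 11 N (x of module_mid in the frame of nest between -0.006 and 0.006 m and y of module_mid in the frame of nest between -0.006 and 0.006 m and z of module_mid in the frame of nest between 0.0115 and 0.0165 m and angle between the x axis of vise and the x axis of module_mid, either way round below 0.09 rad and angle between module_mid's own z axis and vertical below 0.05 rad and contact force between module and anvil between 4 and 11 N), for 0.2 s.
At the end, for the whole second after the job is handed in: The module lies flat and at rest in the nest (centre within 6 mm of the nest's centre along and across, on the bed, square to the vise within 5 degrees), pressed against the fixed jaw with 4 to 11 N, as four clicks from the stop give (three give none, five over 15 N), and let go (all of step 3 and linear speed of module below 0.01 m/s); the robot touches nothing.
It fails at once if the end stop is forced with more than 25 N (contact force between end_stop and anything else above 25 N).
It fails at once if the module is squeezed against the fixed jaw with more than 13 N (a fifth click, or jammed in) (contact force between module and anvil above 13 N).
It fails at once if a bystander is shifted more than 20 mm (distance of any of coil_board, flux_jar, solder_spool, driver, tweezers, multimeter, screw_tray from where it was at the start of the episode above 0.02 m).
It also fails if it takes over 72 s, if anything falls off the work surface, if the arm or the gripper's body presses on something with over 40 N, if the wrist force passes 120 N, or if a joint passes its speed limit or range.

## Robot

A 6-joint arm with a two-finger parallel gripper is mounted at the origin on the work surface. World frame = base frame: x ahead of the robot, y to its left, z up, the work surface at z = 0. Lengths are in m, angles in degrees, forces in N, time in s.
With the tool pointing down it reaches from about 0.4 to 0.825 m from the base axis. Payload 7 kg.
Tool frame: the origin (TCP) lies midway between the tips of the shut fingers; the grasp point (between the pads) lies 19 mm behind it (grip_depth is the distance from the TCP to the grasp point, in m); z points along the fingers, y is the direction in which the jaws open and shut (so a half turn about z gives the same grasp; the last joint's range is limited). The gripper opens to 88 mm and grips with 3 to 60 N. Pads are 19 mm wide; open, the fingers measure 130 mm over their backs; the gripper's body (78 mm by 193 mm) begins 47 mm behind the grasp point.
Start: joints at [-53.852, 20.546, 0.682, 0, -70.136, -16.507], TCP at [0.227, -0.636, 0.227] pointing down, gripper open.
Joint ranges: [-176.03, 176.03], [-82.01, 121.73], [-58.28, 71.71], [-173.87, 95.51], [-174.79, -0.11], [-173.66, 173.66]. Speed limits (degrees/s): [136.94, 136.94, 172.46, 180, 180, 180].

## Interface

Orientations are given as [roll, pitch, yaw] about the fixed x, y, z axes, in that order (R = Rz(yaw) Ry(pitch) Rx(roll)).
In Python, from plant import * gives the robot as it stands.
- The arm moves only by the shell command python3 -m inch 'ROWS'. ROWS is JSON, a list of rows, each an object of numbers: "ax", "ay", "az": the turn, a rotation vector about the tool's x, y, z in degrees; "dx", "dy", "dz": the shift along the tool's x, y, z in mm; "fingers": the finger opening in mm, from 0 to 87.6. In form: [{"ax": .., "ay": .., "az": .., "dx": .., "dy": .., "dz": .., "fingers": ..}, ...]. A call has 1 to 8 rows; each row is the pose to reach, as a shift and turn from the pose commanded when the call began, along the tool's axes at that moment; what a row does not reach only later rows make up. A row lasts 1/8 s, in which the tool goes at most 62.5 mm and 10.7 degrees, less where a joint would pass 70% of its speed; a pose out of reach is approached as far as the arm can. A call with a gripper value outside its range is refused whole. The fingers move at their own pace and stop on an object; the grip force is fixed at half the most. Time passes only in rows, so rows that repeat a pose let the fingers close. It gives the time, the measured TCP pose, the force and the opening at its end, in the units of the state.
- get_obs(): the state, without advancing time (a new reading comes with each control period).
- snapshot(name): name is "side" or "top" or "wrist"; returns a dict with "image" (400x640x3 uint8, red, green, blue), "fx", "fy", "cx", "cy" (pixels), "rvec" (rotation vector, rad) and "tvec" (3), from world to camera coordinates, as OpenCV has them. Camera axes: x right, y down, z forward; pixel columns grow to the right and rows downward; lengths in m; the calibration is good to about 2 mm. A picture is of the moment at which its call begins. There is no depth.
- close_job(): hands the job in, once; it reports no verdict.
Trained networks look in the newest picture that a camera, given by its name, has taken for a name from the list of things; names that differ only in an ending like _2 or _b are one class to them, and where a whole thing is asked for, a point or a joint stands for the part that bears it (a point fixed in the world has none). Each returns a list of dicts, best first, with "score" (0 to 1); they miss things now and then, are a little off and sometimes report something else, mostly with a low value. They report only what shows in the picture. A call takes as long as a camera call. They do not tell look-alikes from the thing itself.
- search_frame(target, camera): "bbox" ([centre column, centre row, width, height] in pixels, round what is visible of it).
- trace(target, camera): "mask" (400x640 bool, what is visible of it) and "bbox" ([centre column, centre row, width, height] in pixels, round what is visible of it).
- landmark_of(target, camera): "position" ([column, row] in pixels: a listed point, or the origin of a listed thing).
The state is a dict: "clock": time; "joint_pos": joint angles; "qvel": joint speeds; "tau": joint torques, N m; "tool_pos": TCP position; "orientation": TCP orientation; "force": force on the tool from outside, world axes, zero at the start; "moment": the same for the moment, N m; "opening": finger opening in m.
Only numpy, scipy, OpenCV 4.12 (cv2) and the standard library are available. Lean on these libraries where they do the work, as an engineer would, in place of code of your own. Each camera call takes 0.05 s, during which the arm holds its last target.

## Working session

There is one attempt and no reset: what is moved stays moved. The work goes in short steps, Python scripts to look and compute and a shell command to move; the robot and the scene stay as the last step left them, time stands still between calls to the robot, and variables do not carry over. Pictures are saved under pics/ and viewed, and the job is handed in when it is done.

```bash
ls; mkdir -p pics
python3 - <<'E'
from plant import *
import cv2
print(get_obs())
for n in ["top","side","wrist"]:
    s=snapshot(n); cv2.imwrite(f"pics/a_{n}.png",s["image"][:,:,::-1]); print(n,s["fx"],s["cx"],s["rvec"],s["tvec"])
E
```

```text
pics
{'clock': 0.0, 'joint_pos': array([-5.38530673e+01,  2.05893991e+01,  6.34628279e-01, -2.04987237e-02,
       -7.01352438e+01, -1.65078262e+01]), 'qvel': array([ 0.10408882, -0.00397695, -0.05475463,  0.00995606, -0.04459527,
        0.02180127]), 'tau': array([ 1.08488846e-04, -5.82706475e+01,  2.93060589e+01,  6.99741259e+00,
        6.76023628e-03, -2.32443081e-04]), 'tool_pos': array([ 0.22669169, -0.63528494,  0.22565096]), 'orientation': array([ 1.79908220e+02, -7.10383070e-03, -1.60367868e+02]), 'force': array([-0.24865134, -0.97456838,  0.02081579]), 'moment': array([-0.06407326,  0.00883844, -0.02238293]), 'opening': 0.08750501216179295}
top 371.06811713405034 326.4828198209066 [ 2.15203993 -2.1278795   0.16644103] [-0.01011837  0.58288296  0.84108212]
side 466.29921229343745 316.77910127816693 [ 0.43862536 -2.70089231  1.24088871] [0.541879   0.18546598 1.05255149]
wrist 281.674906166359 318.7766562854899 [-1.71399513 -2.43035959 -0.32083079] [ 0.67393282 -0.03268979  0.38957831]
```

View pics/a_top.png

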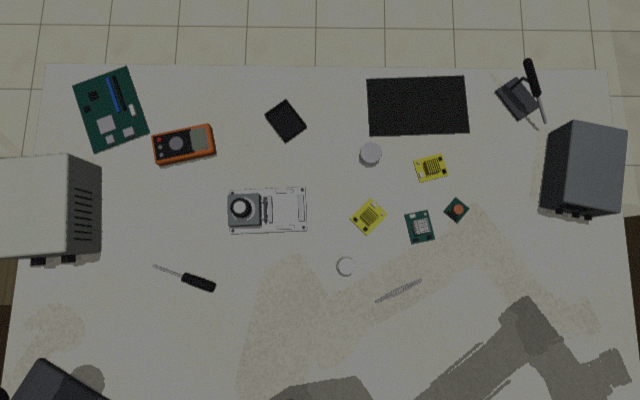

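View pics/a_side.png

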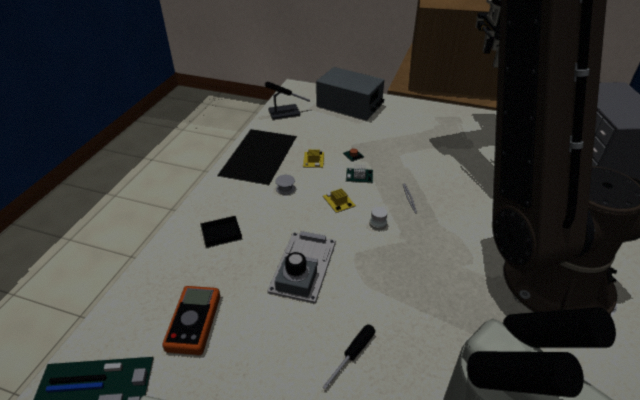

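```bash
cat > h.py <<'E'
from plant import *
import cv2, numpy as np
def cam(s):
    R=cv2.Rodrigues(np.array(s["rvec"],float))[0]; return R,np.array(s["tvec"],float)
def ray(s,px):
    R,t=cam(s); d=R.T@np.array([(px[0]-s["cx"])/s["fx"],(px[1]-s["cy"])/s["fy"],1]); return -R.T@t,d
def at_z(s,px,z):
    o,d=ray(s,px); return o+d*(z-o[2])/d[2]
def proj(s,P):
    R,t=cam(s); p=R@np.array(P)+t; return np.array([s["fx"]*p[0]/p[2]+s["cx"],s["fy"]*p[1]/p[2]+s["cy"]])
def tri(*l):
    A=np.zeros((3,3));b=np.zeros(3)
    for s,px in l:
        o,d=ray(s,px); d/=np.linalg.norm(d); M=np.eye(3)-np.outer(d,d); A+=M;b+=M@o
    x=np.linalg.solve(A,b); return x,[np.round(proj(s,x)-px,1) for s,px in l]
E
python3 - <<'E'
from h import *
S={n:snapshot(n) for n in ["top","side"]}
for tg,z in [("dial_top",.083),("dial_grip",.07),("nest",.01),("anvil",.01),("vise",0),("module_mid",.014),("module",0)]:
    for n in S:
        for r in landmark_of(tg,n)[:3]:
            print(tg,n,np.round(r["position"],1),round(r["score"],2),np.round(at_z(S[n],r["position"],z),4))
E
```

```text
dial_top top [240.1 206.3] 0.59 [0.5561 0.1931 0.083 ]
dial_top top [369.4 157.8] 0.38 [ 0.6733 -0.1024  0.083 ]
dial_top side [293.7 260.4] 0.73 [0.557  0.1971 0.083 ]
dial_grip top [239.6 209.6] 0.63 [0.5502 0.1969 0.07  ]
dial_grip side [291.6 264.4] 0.57 [0.5618 0.1985 0.07  ]
nest top [286.  210.1] 0.67 [0.5576 0.0963 0.01  ]
nest side [311.1 239.6] 0.7 [0.5661 0.0597 0.01  ]
nest side [306.1 250.3] 0.66 [0.5658 0.0972 0.01  ]
anvil top [293.1 206.1] 0.5 [0.5678 0.079  0.01  ]
anvil side [284.7 189.5] 0.59 [ 0.6983 -0.0997  0.01  ]
anvil side [311.4 242.2] 0.49 [0.5625 0.0678 0.01  ]
anvil side [305.  266.5] 0.44 [0.5512 0.1459 0.01  ]
vise top [267.4 209.5] 0.93 [0.5598 0.144  0.    ]
vise side [305.4 264.8] 0.84 [0.5552 0.1325 0.    ]
module_mid top [368.4 216.8] 0.74 [ 0.5428 -0.107   0.014 ]
module_mid top [430.9 164.1] 0.66 [ 0.6776 -0.2648  0.014 ]
module_mid top [420.3 223.8] 0.62 [ 0.527  -0.2339  0.014 ]
module_mid side [357.8 171.9] 0.85 [ 0.526  -0.2356  0.014 ]
module_mid side [340.1 199.2] 0.8 [ 0.5403 -0.1038  0.014 ]
module_mid side [313.1 159.1] 0.73 [ 0.6683 -0.2547  0.014 ]
module top [427.7 165.3] 0.65 [ 0.6779 -0.2605  0.    ]
module top [417.2 228.9] 0.62 [ 0.5155 -0.2294  0.    ]
module top [369.1 215.7] 0.6 [ 0.5471 -0.1103  0.    ]
module side [337.6 201. ] 0.98 [ 0.5489 -0.1103  0.    ]
module side [312.9 159.3] 0.88 [ 0.675  -0.2719  0.    ]
module side [359.3 177.9] 0.84 [ 0.5186 -0.2274  0.    ]
```

Run:
```python
from h import *
im=cv2.imread("pics/a_top.png")
a=cv2.resize(im[140:260,340:480],None,fx=5,fy=5,interpolation=cv2.INTER_CUBIC)
cv2.imwrite("pics/b1.png",cv2.convertScaleAbs(a,alpha=1.6))
a=cv2.resize(im[170:250,215:320],None,fx=7,fy=7,interpolation=cv2.INTER_CUBIC)
cv2.imwrite("pics/b2.png",cv2.convertScaleAbs(a,alpha=1.2))
```

```text
(no output)
```

View pics/b1.png

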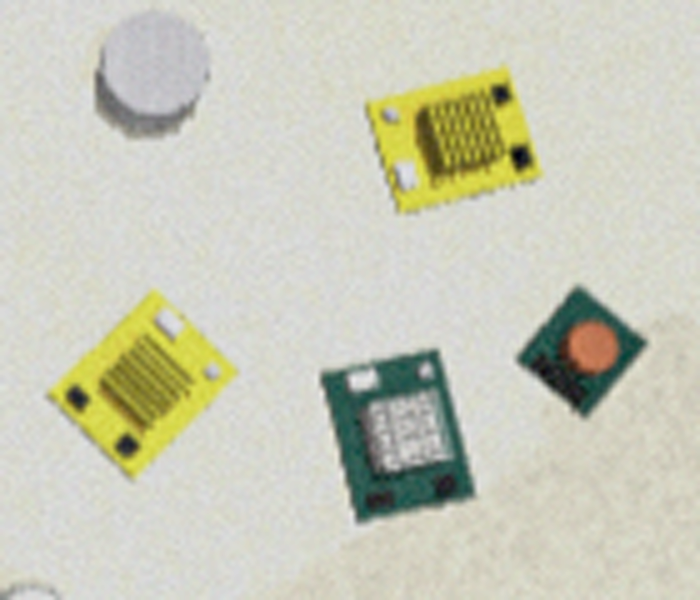

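View pics/b2.png

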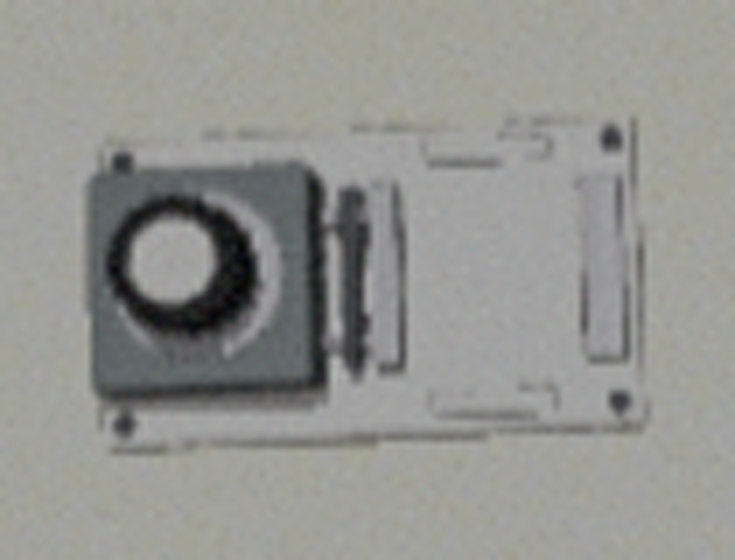

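View pics/a_wrist.png

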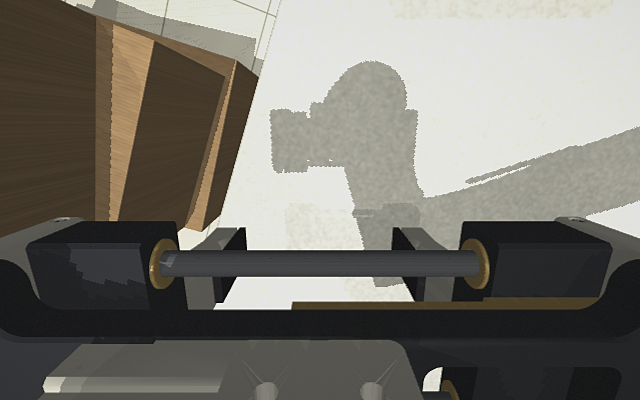

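Candidates, top view: green board with grey finned heatsink at (420,226) → the module. The boards at (369,217) and (431,167) are the same shape but yellow, so not meant. The green board at (456,210) carries a copper coil, so it's coil_board. The crop confirms the (420,226) one. I'll go above it, then on to the vise, and refine with the wrist camera.

```bash
cat >> h.py <<'E'
from scipy.spatial.transform import Rotation as Ro
def tool():
    o=get_obs(); return np.array(o["tool_pos"]),Ro.from_euler("xyz",o["orientation"],degrees=True).as_matrix(),o
def go(P,yaw):
    p,R,o=tool(); d=R.T@(np.array(P)-p)*1000
    T=Ro.from_euler("xyz",[180,0,yaw],degrees=True).as_matrix()
    rv=np.degrees(Ro.from_matrix(R.T@T).as_rotvec())
    print("clock",round(o["clock"],2),"dxyz",np.round(d,1),"turn",np.round(rv,2))
E
python3 - <<'E'
from h import *
s=snapshot("wrist"); R,t=cam(s); p,T,o=tool()
print("cam in tool",T.T@(-R.T@t-p)*1000,"axis in tool",T.T@R.T)
print(o["joint_pos"])
go([.527,-.235,.2],-90)
go([.52,-.2,.25],-90)
E
```

```text
cam in tool [  69.65336399    0.70364817 -158.66893702] axis in tool [[-2.82323244e-04 -9.65803780e-01 -2.59273947e-01]
 [ 9.99999507e-01 -2.57736111e-05 -9.92891327e-04]
 [ 9.52255770e-04 -2.59274100e-01  9.65803310e-01]]
[-5.38529924e+01  2.05452743e+01  6.82964763e-01 -8.07008066e-04
 -7.01347203e+01 -1.65072739e+01]
clock 1.0 dxyz [-417.4  276.5   26.6] turn [ -0.    -0.   -70.36]
clock 1.0 dxyz [-422.5  311.9  -23.4] turn [ -0.    -0.   -70.36]
```

```bash
python3 -m inch '[{"dx":-60,"dy":40,"dz":0,"az":-10},{"dx":-120,"dy":80,"dz":0,"az":-20},{"dx":-180,"dy":120,"dz":0,"az":-30},{"dx":-240,"dy":160,"dz":0,"az":-40},{"dx":-300,"dy":205,"dz":0,"az":-50},{"dx":-350,"dy":245,"dz":0,"az":-60},{"dx":-400,"dy":275,"dz":0,"az":-70},{"dx":-420,"dy":275,"dz":0,"az":-70.4}]'
python3 - <<'E'
from h import *
s=snapshot("wrist"); cv2.imwrite("pics/c.png",s["image"][:,:,::-1])
for tg,z in [("module_mid",.014),("module",0),("nest",.01),("dial_top",.083)]:
    for r in landmark_of(tg,"wrist")[:3]:
        print(tg,np.round(r["position"],1),round(r["score"],2),np.round(at_z(s,r["position"],z),4))
import pickle; pickle.dump(s,open("c.pkl","wb"))
E
```

```text
$[0]: bad value
```

View pics/c.png

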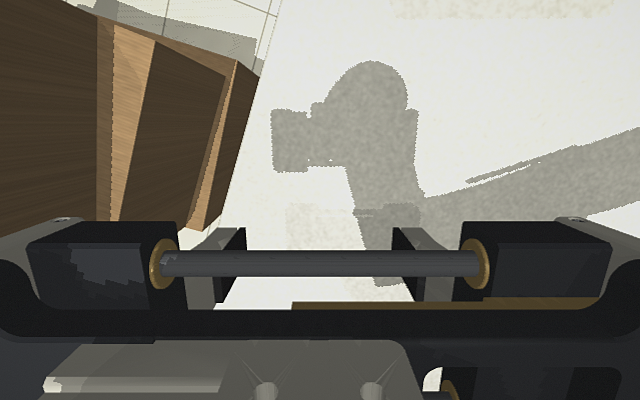

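```bash
python3 -m inch '[{"ax":0,"ay":0,"az":-10,"dx":-50,"dy":36,"dz":0,"fingers":87},{"ax":0,"ay":0,"az":-20,"dx":-100,"dy":72,"dz":0,"fingers":87},{"ax":0,"ay":0,"az":-30,"dx":-150,"dy":110,"dz":0,"fingers":87},{"ax":0,"ay":0,"az":-40,"dx":-200,"dy":146,"dz":0,"fingers":87},{"ax":0,"ay":0,"az":-50,"dx":-250,"dy":182,"dz":0,"fingers":87},{"ax":0,"ay":0,"az":-60,"dx":-300,"dy":218,"dz":0,"fingers":87},{"ax":0,"ay":0,"az":-70,"dx":-350,"dy":254,"dz":0,"fingers":87},{"ax":0,"ay":0,"az":-70.4,"dx":-400,"dy":275,"dz":0,"fingers":87}]'
python3 - <<'E'
from h import *
s=snapshot("wrist"); cv2.imwrite("pics/c2.png",s["image"][:,:,::-1])
for tg,z in [("module_mid",.014),("module",0)]:
    for r in landmark_of(tg,"wrist")[:3]:
        print(tg,np.round(r["position"],1),round(r["score"],2),np.round(at_z(s,r["position"],z),4))
import pickle; pickle.dump(s,open("c.pkl","wb"))
E
```

```text
clock: 2.25
tool_pos: [0.5121, -0.2401, 0.2273]
orientation: [-179.9, -0.0, -89.7]
force: [1.2, -0.2, 0.4]
opening: 0.0873
module_mid [292.6 264.1] 0.91 [ 0.5499 -0.1107  0.014 ]
module_mid [311.7 181.1] 0.8 [ 0.5218 -0.234   0.014 ]
module [310.2 176.3] 0.93 [ 0.5242 -0.238   0.    ]
module [199.9 151.5] 0.9 [ 0.674  -0.2714  0.    ]
module [294.4 260. ] 0.68 [ 0.5485 -0.1101  0.    ]
```

View pics/c2.png

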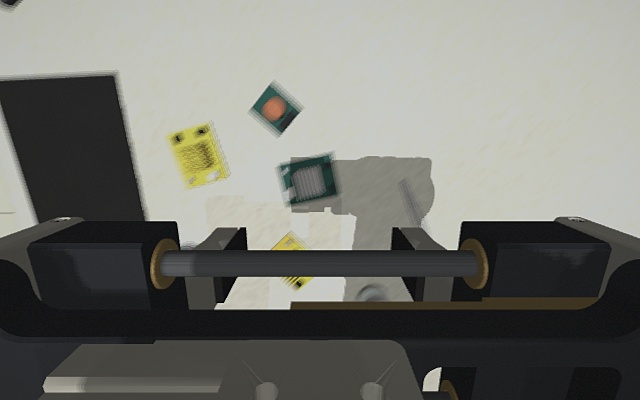

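```bash
python3 -m inch '[{"ax":0,"ay":0,"az":0,"dx":-60,"dy":-6,"dz":0,"fingers":87},{"ax":0,"ay":0,"az":0,"dx":-120,"dy":-12,"dz":0,"fingers":87},{"ax":0,"ay":0,"az":0,"dx":-180,"dy":-18,"dz":0,"fingers":87},{"ax":0,"ay":0,"az":0,"dx":-240,"dy":-24,"dz":0,"fingers":87},{"ax":0,"ay":0,"az":0,"dx":-300,"dy":-30,"dz":0,"fingers":87},{"ax":0,"ay":0,"az":0,"dx":-360,"dy":-36,"dz":0,"fingers":87},{"ax":0,"ay":0,"az":0,"dx":-420,"dy":-42,"dz":0,"fingers":87},{"ax":0,"ay":0,"az":0,"dx":-435,"dy":-45,"dz":0,"fingers":87}]'
python3 -m inch '[{"ax":0,"ay":0,"az":0,"dx":0,"dy":0,"dz":0,"fingers":87},{"ax":0,"ay":0,"az":0,"dx":0,"dy":0,"dz":0,"fingers":87}]'
python3 - <<'E'
from h import *
s=snapshot("wrist"); cv2.imwrite("pics/d.png",s["image"][:,:,::-1])
for tg,z in [("dial_top",.083),("dial_grip",.07),("nest",.01),("anvil",.01),("vise",0)]:
    for r in landmark_of(tg,"wrist")[:2]:
        print(tg,np.round(r["position"],1),round(r["score"],2),np.round(at_z(s,r["position"],z),4))
import pickle; pickle.dump(s,open("d.pkl","wb"))
E
```

```text
clock: 3.4
tool_pos: [0.5559, 0.1949, 0.2263]
orientation: [180.0, -0.0, -89.8]
force: [-1.3, -0.8, -0.7]
opening: 0.087
clock: 3.65
tool_pos: [0.5557, 0.1913, 0.2266]
orientation: [180.0, -0.0, -90.0]
force: [0.8, 0.5, 0.1]
opening: 0.0867
dial_top [319.8 191.4] 0.9 [0.5544 0.1949 0.083 ]
dial_grip [320.6 186.9] 0.87 [0.5534 0.1927 0.07  ]
dial_grip [317.8 192.1] 0.22 [0.5567 0.1988 0.07  ]
nest [318.7 107.5] 0.66 [0.5556 0.1029 0.01  ]
anvil [309.2  76.5] 0.87 [0.5673 0.0664 0.01  ]
vise [315.4 132.3] 0.56 [0.56   0.1338 0.    ]
```

View pics/d.png

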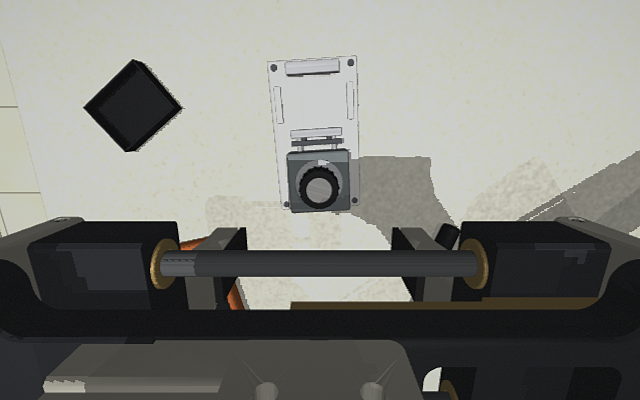

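Run:
```python
from h import *
im=cv2.imread("pics/d.png")
a=cv2.resize(im[45:220,255:375],None,fx=4.5,fy=3.4*4.5/4.5,interpolation=cv2.INTER_CUBIC)
cv2.imwrite("pics/d1.png",cv2.resize(im[45:220,255:375],None,fx=3.4,fy=3.4,interpolation=cv2.INTER_CUBIC))
```

```text
(no output)
```

View pics/d1.png

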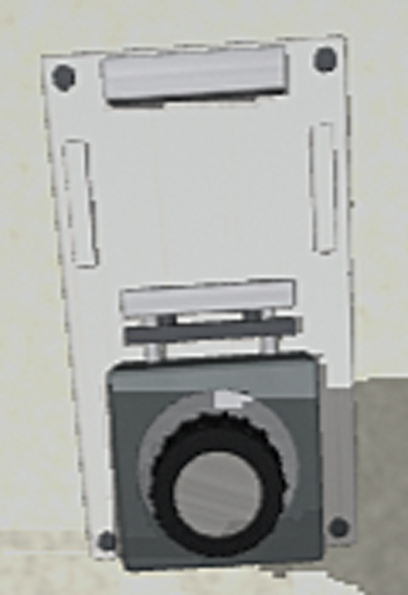

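```bash
cat > fitv.py <<'E'
from h import *
import pickle
from scipy.optimize import least_squares
s=pickle.load(open("d.pkl","rb"))
c=np.array([(43,57),(345,37),(354,543),(91,558),(218,492),(286,283+17),(120,290+18),(104,95),(288,81)])/3.4+[255,45]
L=np.array([(55,-90,10),(-55,-90,10),(-55,100,10),(55,100,10),(0,58,83)])/1000
def P(v,l):
    cc,ss=np.cos(v[2]),np.sin(v[2]); return np.array([v[0]+cc*l[0]-ss*l[1],v[1]+ss*l[0]+cc*l[1],l[2]])
f=lambda v:np.ravel([proj(s,P(v,l))-p for l,p in zip(L,c)])
r=least_squares(f,[.558,.137,0])
print(r.x[:2],np.degrees(r.x[2]),np.round(f(r.x).reshape(-1,2),1))
v=r.x
for n,l in [("dial",(0,.058,.07)),("nest",(0,-.038,.01))]: print(n,P(v,l))
# top camera
s=snapshot("top")
c=np.array([(645,425),(112,452),(633,118),(100,142)])/7+[215,170]
L=np.array([(-55,-90,10),(-55,100,10),(55,-90,10),(55,100,10)])/1000
r=least_squares(f,[.558,.137,0]);print("top",r.x[:2],np.degrees(r.x[2]),np.round(f(r.x).reshape(-1,2),1))
E
python3 fitv.py
```

```text
[0.5587415  0.13556371] 3.248534819378005 [[-0.8 -0.7]
 [ 0.6 -0.5]
 [ 1.1  0.6]
 [-0.6  0.6]
 [-0.3  0.5]]
dial [0.5554548  0.19347051 0.07      ]
nest [0.56089485 0.09762477 0.01      ]
top [0.55667582 0.13521815] 3.617545926822341 [[ 0.5 -0.1]
 [-0.9  0.1]
 [ 0.2 -0.2]
 [ 0.3  0.2]]
```

```bash
python3 -c "
from h import *
go([.5552,.1935,.053],-90)"
```

```text
clock 4.0 dxyz [ -1.3   0.7 173.8] turn [-0.01  0.01 -0.  ]
```

```bash
python3 -m inch '[{"ax":0,"ay":0,"az":0,"dx":-1,"dy":0.5,"dz":50,"fingers":87},{"ax":0,"ay":0,"az":0,"dx":-1,"dy":0.5,"dz":100,"fingers":87},{"ax":0,"ay":0,"az":0,"dx":-1,"dy":0.5,"dz":140,"fingers":87},{"ax":0,"ay":0,"az":0,"dx":-1,"dy":0.5,"dz":165,"fingers":70},{"ax":0,"ay":0,"az":0,"dx":-1,"dy":0.5,"dz":173,"fingers":60},{"ax":0,"ay":0,"az":0,"dx":-1,"dy":0.5,"dz":173,"fingers":55},{"ax":0,"ay":0,"az":0,"dx":-1,"dy":0.5,"dz":173,"fingers":50},{"ax":0,"ay":0,"az":0,"dx":-1,"dy":0.5,"dz":173,"fingers":48}]'
python3 - <<'E'
from h import *
p,R,o=tool(); print(p,o["orientation"],o["force"],o["moment"],o["opening"])
s=snapshot("side"); cv2.imwrite("pics/e.png",cv2.resize(s["image"][180:340,220:380,::-1],None,fx=3.7,fy=3.7))
E
```

```text
clock: 5.0
tool_pos: [0.5559, 0.1942, 0.0547]
orientation: [-179.9, 0.1, -90.0]
force: [-0.1, 0.5, -0.6]
opening: 0.0487
[0.55590743 0.19417025 0.0547449 ] [-1.79907071e+02  6.68366467e-02 -8.99532824e+01] [-0.14277757  0.53335434 -0.58802075] [ 0.03709009  0.0477757  -0.00023117] 0.04874341814934269
```

View pics/e.png

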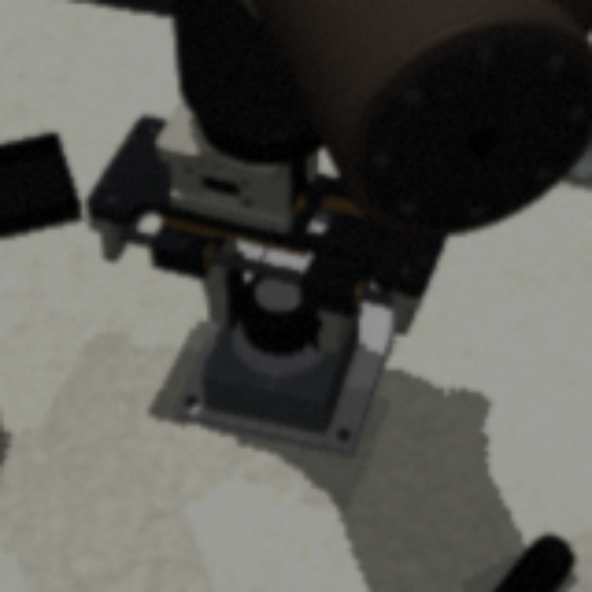

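The fingers straddle the dial, which shows at crop (275,310), and clear the housing. I'm closing now.

```bash
python3 -m inch '[{"ax":0,"ay":0,"az":0,"dx":0,"dy":0,"dz":0,"fingers":30},{"ax":0,"ay":0,"az":0,"dx":0,"dy":0,"dz":0,"fingers":30},{"ax":0,"ay":0,"az":0,"dx":0,"dy":0,"dz":0,"fingers":30},{"ax":0,"ay":0,"az":0,"dx":0,"dy":0,"dz":0,"fingers":30}]'
python3 -c "
from h import *
p,R,o=tool(); print(p,o['orientation'],o['force'],o['moment'],o['opening'],o['joint_pos'])"
```

```text
clock: 5.55
tool_pos: [0.5558, 0.194, 0.0542]
orientation: [-179.9, 0.0, -89.9]
force: [-0.3, -0.2, 5.1]
opening: 0.0436
[0.55582766 0.19395388 0.05419814] [-1.79941025e+02  2.19792012e-02 -8.99450235e+01] [-0.26062023 -0.15457191  5.13336921] [-0.15098085  0.21015034 -0.01278001] 0.043593081019692816 [ 3.82636337e+01  2.19656816e+01 -2.24672309e+01  2.69254734e-02
 -4.55071559e+01 -3.82275284e+01]
```

```bash
python3 -m inch '[{"ax":0,"ay":0,"az":-5,"dx":0,"dy":0,"dz":0,"fingers":30},{"ax":0,"ay":0,"az":-10,"dx":0,"dy":0,"dz":0,"fingers":30},{"ax":0,"ay":0,"az":-15,"dx":0,"dy":0,"dz":0,"fingers":30},{"ax":0,"ay":0,"az":-20,"dx":0,"dy":0,"dz":0,"fingers":30},{"ax":0,"ay":0,"az":-20,"dx":0,"dy":0,"dz":0,"fingers":30}]'
python3 -c "
from h import *
p,R,o=tool(); print(p,o['orientation'],o['force'],o['moment'],o['opening'])"
python3 -m inch '[{"ax":0,"ay":0,"az":-3,"dx":0,"dy":0,"dz":0,"fingers":30},{"ax":0,"ay":0,"az":-3,"dx":0,"dy":0,"dz":0,"fingers":30}]'
python3 -c "
from h import *
p,R,o=tool(); print(p,o['orientation'],o['force'],o['moment'],o['opening'])"
```

```text
clock: 6.18
tool_pos: [0.5554, 0.1939, 0.0542]
orientation: [-180.0, 0.0, -69.9]
force: [-1.7, 0.2, 7.5]
opening: 0.0434
[0.55541    0.19387048 0.05417306] [-1.79978834e+02  7.19697644e-04 -6.98754048e+01] [-1.6646628   0.21365216  7.47859663] [-0.0785028   0.75004747  0.0368144 ] 0.04338166963833002
clock: 6.42
tool_pos: [0.5554, 0.1938, 0.0542]
orientation: [-180.0, 0.0, -66.9]
force: [-1.6, 0.4, 7.4]
opening: 0.0434
[0.55538444 0.1938447  0.05418164] [-1.79981074e+02  2.52105994e-03 -6.69215406e+01] [-1.64349583  0.41500084  7.37445632] [-0.09072066  0.77980064 -0.16218255] 0.04339671145453079
```

```bash
python3 -m inch '[{"ax":0,"ay":0,"az":-2,"dx":0,"dy":0,"dz":0,"fingers":30},{"ax":0,"ay":0,"az":-2,"dx":0,"dy":0,"dz":0,"fingers":30}]'
python3 -c "
from h import *
p,R,o=tool(); print(p,o['orientation'],o['force'],o['moment'],o['opening'])"
```

```text
clock: 6.68
tool_pos: [0.5553, 0.1938, 0.0542]
orientation: [-180.0, 0.0, -64.9]
force: [-2.3, -0.3, 7.1]
opening: 0.0437
[0.55534276 0.19381705 0.05419406] [-1.79981382e+02  5.95126751e-03 -6.49461685e+01] [-2.30014401 -0.27372096  7.11763662] [-0.09518336  0.86071004 -0.24718062] 0.04368329180106631
```

```bash
python3 -m inch '[{"ax":0,"ay":0,"az":-1,"dx":0,"dy":0,"dz":0,"fingers":30},{"ax":0,"ay":0,"az":-1,"dx":0,"dy":0,"dz":0,"fingers":30}]'
python3 -c "
from h import *
p,R,o=tool(); print(p,o['orientation'],o['force'],o['moment'],o['opening'])
s=snapshot('wrist'); cv2.imwrite('pics/f.png',s['image'][:,:,::-1])"
```

```text
clock: 6.92
tool_pos: [0.5553, 0.1938, 0.0542]
orientation: [-180.0, 0.0, -64.0]
force: [-1.7, -0.3, 8.4]
opening: 0.0431
[0.5553177  0.19382372 0.05416957] [-1.79983594e+02  7.94340252e-03 -6.39657700e+01] [-1.66172238 -0.3307311   8.39771993] [-0.04254367  0.90225612 -0.28267343] 0.04309134504462735
```

View pics/f.png

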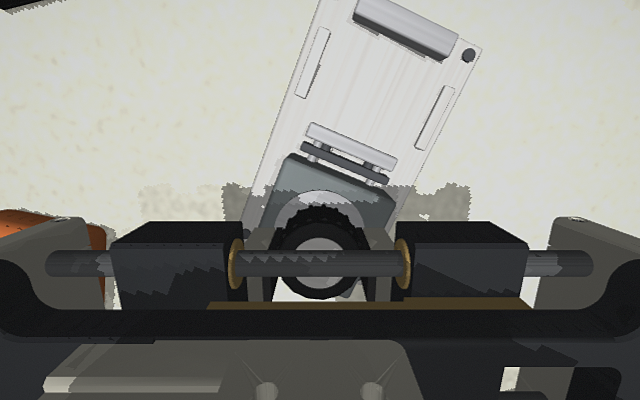

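Run:
```python
from h import *
import pickle
s=pickle.load(open("d.pkl","rb"))
a=[at_z(s,np.array(q)/3.4+[255,45],.024) for q in [(197,93),(208,285)]]
print(a,np.linalg.norm(a[0]-a[1]))
s=snapshot("wrist")
cv2.imwrite('pics/g.png',cv2.resize(s['image'][0:200,260:480,::-1],None,fx=3,fy=3,interpolation=cv2.INTER_CUBIC))
import pickle; pickle.dump(s,open("g.pkl","wb"))
```

```text
[array([0.5623752 , 0.06390609, 0.024     ]), array([0.55874875, 0.12891036, 0.024     ])] 0.06510534704474107
```

View pics/g.png

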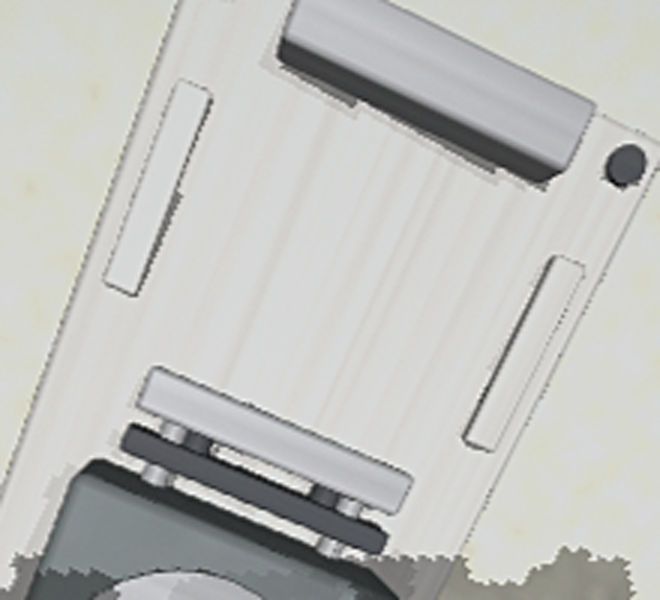

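Run:
```python
from h import *
import pickle
s=pickle.load(open("g.pkl","rb"))
f=lambda q:at_z(s,np.array(q)/3+[260,0],.024)
A,B,C,D=[f(q) for q in [(280,38),(568,160),(157,368),(412,473)]]
for v in (A,B,C,D): print(np.round(v,4))
n=np.array([-np.sin(np.radians(3.3)),np.cos(np.radians(3.3)),0])
print(((C+D)/2-(A+B)/2)@n, np.linalg.norm(A-B),np.linalg.norm(C-D))
```

```text
[0.5948 0.0664 0.024 ]
[0.532 0.06  0.024]
[0.5894 0.1334 0.024 ]
[0.5286 0.1289 0.024 ]
0.06811402625733426 0.06311729661303338 0.06096443492819723
```

```bash
python3 -m inch '[{"ax":0,"ay":0,"az":-1,"dx":0,"dy":0,"dz":0,"fingers":30},{"ax":0,"ay":0,"az":-1,"dx":0,"dy":0,"dz":0,"fingers":30}]'
python3 -c "
from h import *
p,R,o=tool(); print(p,o['orientation'],o['force'],o['moment'],o['opening'])"
```

```text
clock: 7.28
tool_pos: [0.5553, 0.1938, 0.0542]
orientation: [-180.0, 0.0, -63.0]
force: [-2.2, 0.1, 8.2]
opening: 0.0435
[0.55531955 0.1938296  0.05419672] [-1.79980935e+02  9.32779876e-03 -6.29701023e+01] [-2.21361129  0.1396921   8.16626793] [-0.0725549   0.9739337  -0.30367784] 0.04354636851168995
```

```bash
python3 -m inch '[{"ax":0,"ay":0,"az":-1,"dx":0,"dy":0,"dz":0,"fingers":30},{"ax":0,"ay":0,"az":-1,"dx":0,"dy":0,"dz":0,"fingers":30}]'
python3 -c "
from h import *
p,R,o=tool(); print(o['orientation'],o['force'],o['moment'],o['opening'])
for i in range(2):
  s=snapshot('wrist'); o=get_obs(); print(o['moment'][2],o['orientation'][2])"
```

```text
clock: 7.52
tool_pos: [0.5553, 0.1938, 0.0542]
orientation: [-180.0, 0.0, -62.0]
force: [-2.3, -0.8, 7.7]
opening: 0.0434
[-1.79983428e+02  9.52560223e-03 -6.19709992e+01] [-2.27836852 -0.77878903  7.66525232] [-0.077782    0.91542006 -0.32363506] 0.043369086945161964
-0.2919802721156178 -61.98406330228033
-0.3162520440854302 -61.98926532426309
```

```bash
python3 -m inch '[{"ax":0,"ay":0,"az":4,"dx":0,"dy":0,"dz":0,"fingers":30},{"ax":0,"ay":0,"az":8,"dx":0,"dy":0,"dz":0,"fingers":30},{"ax":0,"ay":0,"az":8,"dx":0,"dy":0,"dz":0,"fingers":30}]'
python3 -c "
from h import *
p,R,o=tool(); print(o['orientation'],o['force'],o['moment'],o['opening'])"
python3 -m inch '[{"ax":0,"ay":0,"az":0,"dx":0,"dy":0,"dz":0,"fingers":60},{"ax":0,"ay":0,"az":0,"dx":0,"dy":0,"dz":0,"fingers":70},{"ax":0,"ay":0,"az":0,"dx":0,"dy":0,"dz":0,"fingers":70},{"ax":0,"ay":0,"az":0,"dx":0,"dy":0,"dz":-40,"fingers":70},{"ax":0,"ay":0,"az":0,"dx":0,"dy":0,"dz":-100,"fingers":70},{"ax":0,"ay":0,"az":0,"dx":0,"dy":0,"dz":-140,"fingers":70}]'
python3 - <<'E'
from h import *
p,R,o=tool(); print(o['force'],o['moment'])
go([.524,-.20,.18],-77)
E
```

```text
clock: 8.0
tool_pos: [0.5554, 0.1939, 0.0542]
orientation: [-180.0, 0.0, -70.0]
force: [-1.6, -0.7, 7.0]
opening: 0.0433
[-1.79975807e+02  1.47774102e-04 -7.00004081e+01] [-1.56631297 -0.69790403  6.95842401] [-0.12892048  0.796146    0.00090465] 0.04331779658081456
clock: 8.75
tool_pos: [0.5559, 0.194, 0.1962]
orientation: [-179.9, 0.0, -69.9]
force: [0.1, 0.6, -0.0]
opening: 0.07
[ 0.13184912  0.64116368 -0.03670731] [0.06965174 0.05735656 0.01570175]
clock 8.75 dxyz [359.2 165.1  15.8] turn [-0.12  0.02  7.05]
```

```bash
python3 -m inch '[{"ax":0,"ay":0,"az":1,"dx":52,"dy":24,"dz":0,"fingers":70},{"ax":0,"ay":0,"az":2,"dx":104,"dy":48,"dz":0,"fingers":70},{"ax":0,"ay":0,"az":3,"dx":156,"dy":72,"dz":0,"fingers":70},{"ax":0,"ay":0,"az":4,"dx":208,"dy":96,"dz":0,"fingers":70},{"ax":0,"ay":0,"az":5,"dx":260,"dy":120,"dz":0,"fingers":70},{"ax":0,"ay":0,"az":6,"dx":312,"dy":144,"dz":0,"fingers":70},{"ax":0,"ay":0,"az":7,"dx":350,"dy":161,"dz":0,"fingers":70},{"ax":0,"ay":0,"az":7,"dx":359,"dy":165,"dz":0,"fingers":70}]'
python3 -m inch '[{"ax":0,"ay":0,"az":0,"dx":0,"dy":0,"dz":10,"fingers":70},{"ax":0,"ay":0,"az":0,"dx":0,"dy":0,"dz":10,"fingers":70},{"ax":0,"ay":0,"az":0,"dx":0,"dy":0,"dz":10,"fingers":70}]'
python3 - <<'E'
from h import *
import pickle
s=snapshot("wrist"); cv2.imwrite("pics/i.png",s["image"][:,:,::-1]);pickle.dump(s,open("i.pkl","wb"))
for tg,z in [("module_mid",.014),("module",0)]:
    for r in landmark_of(tg,"wrist")[:2]:
        print(tg,np.round(r["position"],1),round(r["score"],2),np.round(at_z(s,r["position"],z),4))
c=np.array(proj(s,[.524,-.236,.01])).astype(int); print(c)
x0,y0=c-[75,65]; y0=max(y0,0)
cv2.imwrite("pics/i1.png",cv2.resize(s["image"][y0:y0+130,x0:x0+150,::-1],None,fx=4,fy=4,interpolation=cv2.INTER_CUBIC)); print(x0,y0)
E
```

```text
clock: 9.75
tool_pos: [0.5227, -0.2022, 0.1932]
orientation: [180.0, 0.0, -77.1]
force: [-0.0, -0.2, -0.5]
opening: 0.0703
clock: 10.12
tool_pos: [0.5236, -0.199, 0.1835]
orientation: [180.0, 0.0, -76.9]
force: [-0.6, -1.2, 0.6]
opening: 0.0695
module_mid [200.2  91. ] 0.85 [ 0.6732 -0.27    0.014 ]
module_mid [282.9 246.7] 0.77 [ 0.5491 -0.1092  0.014 ]
module [327.5 150.3] 0.94 [ 0.5218 -0.238   0.    ]
module [203.7  91.3] 0.91 [ 0.675  -0.2707  0.    ]
[325 152]
250 87
```

View pics/i1.png

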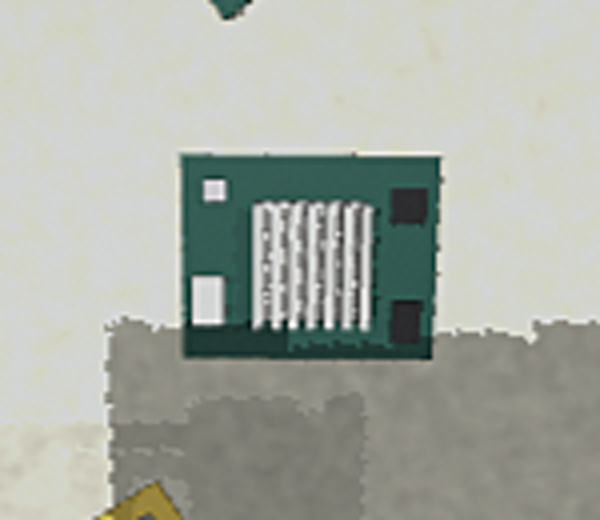

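Run:
```python
from h import *
import pickle
from scipy.optimize import least_squares
s=pickle.load(open("i.pkl","rb"))
c=(np.array([(181,155),(441,155),(433,359),(184,359)])-1.5)/4+[250,87]
# left = +x
L=np.array([(38,-30,3),(-38,-30,3),(-38,30,3),(38,30,3)])/1000
def P(v,l):
    cc,ss=np.cos(v[2]),np.sin(v[2]); return np.array([v[0]+cc*l[0]-ss*l[1],v[1]+ss*l[0]+cc*l[1],l[2]])
f=lambda v:np.ravel([proj(s,P(v,l))-p for l,p in zip(L,c)])
r=least_squares(f,[.524,-.236,.2]);print(r.x[:2],np.degrees(r.x[2]),np.round(f(r.x).reshape(-1,2),1))
hs=[at_z(s,(np.array(q)-1.5)/4+[250,87],.028) for q in [(253,203),(374,205),(368,328),(253,328)]]
print(np.round(hs,4),np.mean(hs,0))
go([r.x[0],r.x[1],.007],-90+np.degrees(r.x[2]))
```

```text
[ 0.52214206 -0.23680481] 13.013142468628788 [[-0.2  0. ]
 [ 0.   0.2]
 [ 0.1 -0. ]
 [ 0.1 -0.2]]
[[ 0.542  -0.2502  0.028 ]
 [ 0.5097 -0.2572  0.028 ]
 [ 0.503  -0.2241  0.028 ]
 [ 0.5344 -0.2168  0.028 ]] [ 0.52229078 -0.23709241  0.028     ]
clock 10.28 dxyz [ 36.1  10.  176.8] turn [-0.02 -0.01  0.1 ]
```

```bash
python3 -m inch '[{"ax":0,"ay":0,"az":0,"dx":18,"dy":5,"dz":40,"fingers":60},{"ax":0,"ay":0,"az":0,"dx":36,"dy":10,"dz":80,"fingers":52},{"ax":0,"ay":0,"az":0,"dx":36,"dy":10,"dz":120,"fingers":52},{"ax":0,"ay":0,"az":0,"dx":36,"dy":10,"dz":140,"fingers":52},{"ax":0,"ay":0,"az":0,"dx":36,"dy":10,"dz":152,"fingers":52},{"ax":0,"ay":0,"az":0,"dx":36,"dy":10,"dz":164,"fingers":52},{"ax":0,"ay":0,"az":0,"dx":36,"dy":10,"dz":172,"fingers":52},{"ax":0,"ay":0,"az":0,"dx":36,"dy":10,"dz":173,"fingers":52}]'
python3 - <<'E'
from h import *
import pickle
s=snapshot("wrist"); cv2.imwrite("pics/j.png",s["image"][:,:,::-1])
go([.5222,-.2369,.009],-77)
E
```

```text
clock: 11.28
tool_pos: [0.5217, -0.2373, 0.0104]
orientation: [180.0, 0.0, -77.0]
force: [0.0, 0.2, 0.4]
opening: 0.0518
clock 11.32 dxyz [-0.4 -0.4  1.6] turn [-0.01 -0.01  0.05]
```

View pics/j.png

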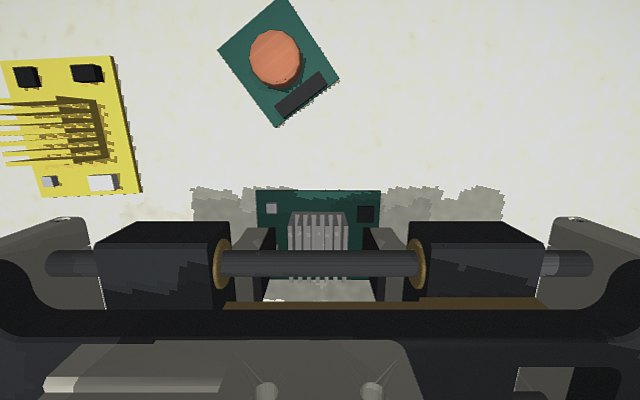

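Fingers straddle the heatsink at (318,240) evenly and there is no contact yet. Grip.

```bash
python3 -m inch '[{"ax":0,"ay":0,"az":0,"dx":0,"dy":0,"dz":1,"fingers":45},{"ax":0,"ay":0,"az":0,"dx":0,"dy":0,"dz":1,"fingers":38},{"ax":0,"ay":0,"az":0,"dx":0,"dy":0,"dz":1,"fingers":20},{"ax":0,"ay":0,"az":0,"dx":0,"dy":0,"dz":1,"fingers":20},{"ax":0,"ay":0,"az":0,"dx":0,"dy":0,"dz":1,"fingers":20},{"ax":0,"ay":0,"az":0,"dx":0,"dy":0,"dz":1,"fingers":20},{"ax":0,"ay":0,"az":0,"dx":0,"dy":0,"dz":-20,"fingers":20},{"ax":0,"ay":0,"az":0,"dx":0,"dy":0,"dz":-60,"fingers":20}]'
python3 - <<'E'
from h import *
p,R,o=tool();print(o["force"],o["opening"])
s=snapshot("wrist"); cv2.imwrite("pics/k.png",s["image"][:,:,::-1])
go([.5605,.0977,.09],-86.7)
E
```

```text
clock: 12.32
tool_pos: [0.52, -0.2371, 0.0692]
orientation: [179.7, 0.1, -77.0]
force: [0.1, -0.8, -0.8]
opening: 0.0318
[ 0.05777445 -0.75094634 -0.82664072] 0.031776139911816007
clock 12.38 dxyz [-318.6 -112.   -14.6] turn [-0.22 -0.12  9.8 ]
```

View pics/k.png

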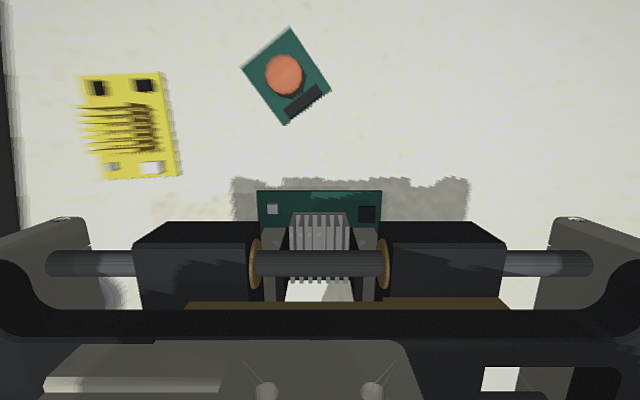

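```bash
python3 -m inch '[{"ax":0,"ay":0,"az":1,"dx":-40,"dy":-14,"dz":-20,"fingers":20},{"ax":0,"ay":0,"az":2.5,"dx":-80,"dy":-28,"dz":-40,"fingers":20},{"ax":0,"ay":0,"az":4,"dx":-125,"dy":-44,"dz":-40,"fingers":20},{"ax":0,"ay":0,"az":5.5,"dx":-170,"dy":-60,"dz":-40,"fingers":20},{"ax":0,"ay":0,"az":7,"dx":-215,"dy":-76,"dz":-40,"fingers":20},{"ax":0,"ay":0,"az":8.5,"dx":-260,"dy":-92,"dz":-40,"fingers":20},{"ax":0,"ay":0,"az":9.8,"dx":-300,"dy":-106,"dz":-40,"fingers":20},{"ax":0,"ay":0,"az":9.8,"dx":-318,"dy":-112,"dz":-40,"fingers":20}]'
python3 -m inch '[{"ax":0,"ay":0,"az":0,"dx":0,"dy":0,"dz":0,"fingers":20},{"ax":0,"ay":0,"az":0,"dx":0,"dy":0,"dz":0,"fingers":20},{"ax":0,"ay":0,"az":0,"dx":0,"dy":0,"dz":0,"fingers":20}]'
python3 - <<'E'
from h import *
s=snapshot("wrist"); cv2.imwrite("pics/l.png",s["image"][:,:,::-1])
import pickle; pickle.dump(s,open("l.pkl","wb"))
for r in landmark_of("nest","wrist")[:2]+landmark_of("anvil","wrist")[:2]: print(r["position"],r["score"],at_z(s,r["position"],.01))
p,R,o=tool(); print(p)
go([.5605,.0977,.04],-86.7)
E
```

```text
clock: 13.38
tool_pos: [0.559, 0.0997, 0.1101]
orientation: [180.0, 0.0, -86.7]
force: [0.7, -0.1, -1.2]
opening: 0.0317
clock: 13.75
tool_pos: [0.5589, 0.0966, 0.1105]
orientation: [180.0, -0.0, -86.8]
force: [-0.7, -0.2, -2.7]
opening: 0.0317
[317.3, 199.1] 0.95 [0.56007903 0.09750505 0.01      ]
[315.3, 165.1] 0.76 [0.56366643 0.06515725 0.01      ]
[0.55907549 0.09695754 0.11064212]
clock 13.9 dxyz [-0.7 -1.5 70.6] turn [-0.    0.   -0.12]
```

View pics/l.png

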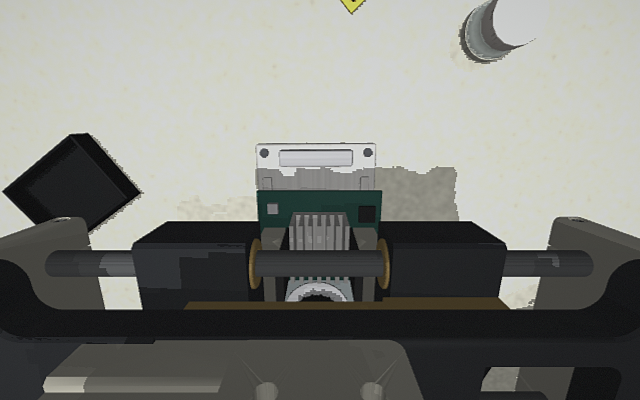

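```bash
python3 -m inch '[{"ax":0,"ay":0,"az":0,"dx":-0.7,"dy":-2,"dz":20,"fingers":20},{"ax":0,"ay":0,"az":0,"dx":-0.7,"dy":-2,"dz":40,"fingers":20},{"ax":0,"ay":0,"az":0,"dx":-0.7,"dy":-2,"dz":60,"fingers":20},{"ax":0,"ay":0,"az":0,"dx":-0.7,"dy":-2,"dz":70,"fingers":20},{"ax":0,"ay":0,"az":0,"dx":-0.7,"dy":-2,"dz":70,"fingers":20},{"ax":0,"ay":0,"az":0,"dx":-0.7,"dy":-2,"dz":70,"fingers":20}]'
python3 - <<'E'
from h import *
s=snapshot("wrist"); cv2.imwrite("pics/m.png",cv2.resize(s["image"][60:300,200:440,::-1],None,fx=2.5,fy=2.5,interpolation=cv2.INTER_CUBIC))
import pickle; pickle.dump(s,open("m.pkl","wb"))
p,R,o=tool(); print(p,o["force"])
go([.561,.0975,.04],-86.7)
E
```

```text
clock: 14.65
tool_pos: [0.5616, 0.0987, 0.0413]
orientation: [-179.9, 0.0, -86.8]
force: [-0.5, -0.2, -1.0]
opening: 0.0318
[0.56162866 0.09871237 0.04138837] [ 0.30886301 -0.21782957 -1.12774994]
clock 14.7 dxyz [1.2 0.7 1.4] turn [-0.07  0.02 -0.05]
```

View pics/m.png

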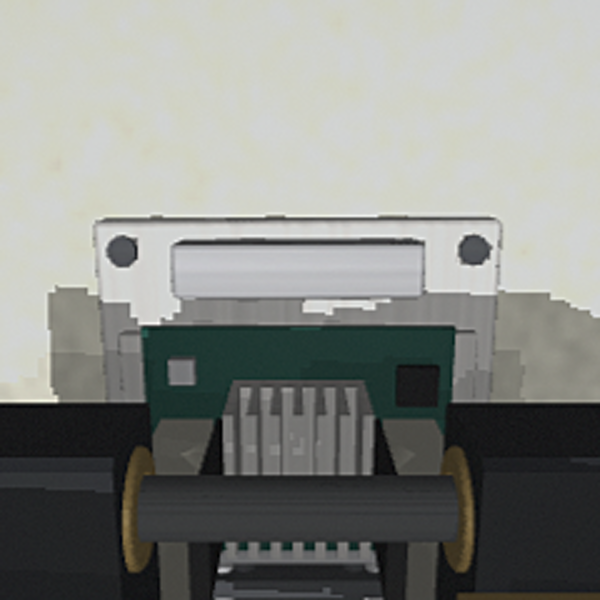

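Run:
```python
from h import *
import pickle
s=pickle.load(open("m.pkl","rb"))
f=lambda q,z:at_z(s,(np.array(q)-.75)/2.5+[200,60],z)
a=np.radians(3.3); ex=np.array([np.cos(a),np.sin(a),0]); ey=np.array([-np.sin(a),np.cos(a),0])
for n,qs,z,dy in [("plate",[(96,219),(500,219)],.01,.052),("jaw",[(172,298),(423,297)],.024,.0332),("board",[(142,326),(454,326)],.035,.030)]:
    A,B=[f(q,z) for q in qs]; m=(A+B)/2
    print(n,np.round(m,4),"len",np.linalg.norm(A-B),"centre",np.round(m+dy*ey,4),"yaw",np.degrees(np.arctan2(*(A-B)[1::-1])))
```

```text
plate [0.5644 0.0453 0.01  ] len 0.10756333922848901 centre [0.5614 0.0972 0.01  ] yaw 3.238195929068457
jaw [0.5634 0.0638 0.024 ] len 0.06371335347006993 centre [0.5615 0.0969 0.024 ] yaw 3.4824072575074507
board [0.563  0.0686 0.035 ] len 0.07504193818972994 centre [0.5613 0.0985 0.035 ] yaw 3.2551540934698484
```

```bash
python3 -m inch '[{"ax":0,"ay":0,"az":0,"dx":1.3,"dy":0,"dz":0,"fingers":20},{"ax":0,"ay":0,"az":0,"dx":1.3,"dy":0,"dz":6,"fingers":20},{"ax":0,"ay":0,"az":0,"dx":1.3,"dy":0,"dz":12,"fingers":20},{"ax":0,"ay":0,"az":0,"dx":1.3,"dy":0,"dz":18,"fingers":20},{"ax":0,"ay":0,"az":0,"dx":1.3,"dy":0,"dz":20,"fingers":20},{"ax":0,"ay":0,"az":0,"dx":1.3,"dy":0,"dz":20,"fingers":20}]'
python3 - <<'E'
from h import *
s=snapshot("wrist"); cv2.imwrite("pics/n.png",cv2.resize(s["image"][60:300,200:440,::-1],None,fx=2.5,fy=2.5,interpolation=cv2.INTER_CUBIC))
p,R,o=tool(); print(p,o["force"],o["moment"])
E
```

```text
clock: 15.45
tool_pos: [0.5611, 0.0972, 0.0204]
orientation: [180.0, -0.0, -86.8]
force: [0.3, -0.1, -1.0]
opening: 0.0317
[0.5611982  0.09724757 0.02051398] [ 0.00202028  0.6071415  -1.80546912] [0.01610109 0.11139493 0.03339595]
```

View pics/n.png

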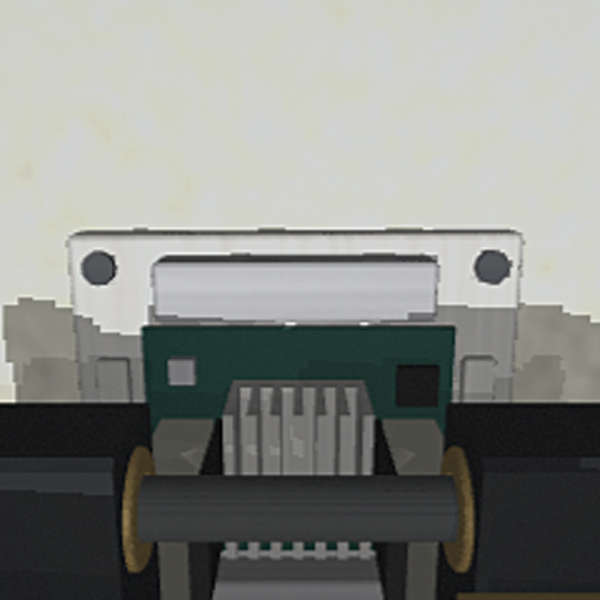

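The board lies behind the jaw face, centred between the fences at x≈105 and 490, with no contact force. I'll lower it the last millimetre and release.

```bash
python3 -m inch '[{"ax":0,"ay":0,"az":0,"dx":0,"dy":0,"dz":0.7,"fingers":20},{"ax":0,"ay":0,"az":0,"dx":0,"dy":0,"dz":1.2,"fingers":20}]'
python3 -c "
from h import *
p,R,o=tool(); print(p,o['force'],o['moment'])"
python3 -m inch '[{"ax":0,"ay":0,"az":0,"dx":0,"dy":0,"dz":0,"fingers":36},{"ax":0,"ay":0,"az":0,"dx":0,"dy":0,"dz":0,"fingers":46},{"ax":0,"ay":0,"az":0,"dx":0,"dy":0,"dz":0,"fingers":46},{"ax":0,"ay":0,"az":0,"dx":0,"dy":0,"dz":0,"fingers":46},{"ax":0,"ay":0,"az":0,"dx":0,"dy":0,"dz":-10,"fingers":46},{"ax":0,"ay":0,"az":0,"dx":0,"dy":0,"dz":-30,"fingers":46},{"ax":0,"ay":0,"az":0,"dx":0,"dy":0,"dz":-70,"fingers":46},{"ax":0,"ay":0,"az":0,"dx":0,"dy":0,"dz":-110,"fingers":60}]'
python3 -m inch '[{"ax":0,"ay":0,"az":0,"dx":-25,"dy":0,"dz":-20,"fingers":70},{"ax":0,"ay":0,"az":0,"dx":-50,"dy":0,"dz":-40,"fingers":70},{"ax":0,"ay":0,"az":0,"dx":-50,"dy":0,"dz":-40,"fingers":70}]'
python3 - <<'E'
from h import *
s=snapshot("wrist"); cv2.imwrite("pics/o.png",s["image"][:,:,::-1])
c=proj(s,[.5614,.0972,.01]).astype(int);x0,y0=c-[80,75];y0=max(y0,0);print(x0,y0)
cv2.imwrite("pics/o1.png",cv2.resize(s["image"][y0:y0+150,x0:x0+160,::-1],None,fx=4,fy=4,interpolation=cv2.INTER_CUBIC))
import pickle; pickle.dump(s,open("o.pkl","wb"))
p,R,o=tool(); print(p,o["force"],o["clock"])
for tg in ["module_mid","dial_top"]:
  for r in landmark_of(tg,"wrist")[:2]: print(tg,r["position"],r["score"],at_z(s,r["position"],.024 if tg[0]=='m' else .083))
E
```

```text
clock: 15.75
tool_pos: [0.5613, 0.0973, 0.0198]
orientation: [-180.0, 0.0, -86.8]
force: [-3.3, 0.3, 7.8]
opening: 0.0317
[0.56129373 0.09731342 0.01983682] [-3.262887    0.29347234  7.79455495] [ 0.09596502  1.21900337 -0.06258198]
clock: 16.75
tool_pos: [0.561, 0.0971, 0.1311]
orientation: [-180.0, -0.0, -86.8]
force: [0.6, -0.7, 0.3]
opening: 0.0515
clock: 17.12
tool_pos: [0.5593, 0.1488, 0.1718]
orientation: [-179.8, 0.1, -86.7]
force: [-0.5, 0.3, -1.1]
opening: 0.0699
240 64
[0.55843635 0.1478089  0.1704088 ] [-0.19950219 -0.2833633   0.48939458] 17.175
module_mid [320.4, 140.5] 0.57 [0.56096462 0.09788156 0.024     ]
dial_top [322.2, 248.3] 0.91 [0.55349032 0.19507835 0.083     ]
```

View pics/o1.png

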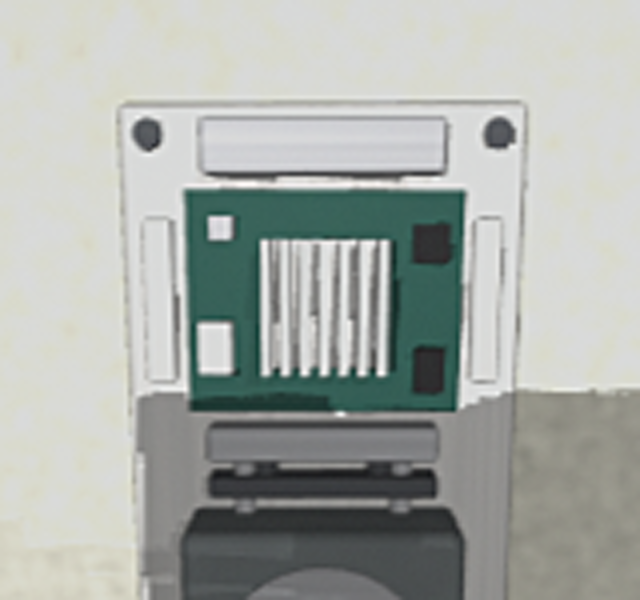

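```bash
python3 -c "
from h import *
go([.5554,.1939,.0535],-70)"
```

```text
clock 17.27 dxyz [-47.4  -0.4 115.5] turn [ 5.000e-02 -1.000e-02 -1.676e+01]
```

```bash
python3 -m inch '[{"ax":0,"ay":0,"az":-8,"dx":-24,"dy":0,"dz":0,"fingers":70},{"ax":0,"ay":0,"az":-16.8,"dx":-47.2,"dy":-0.4,"dz":20,"fingers":70},{"ax":0,"ay":0,"az":-16.8,"dx":-47.2,"dy":-0.4,"dz":55,"fingers":70},{"ax":0,"ay":0,"az":-16.8,"dx":-47.2,"dy":-0.4,"dz":85,"fingers":70},{"ax":0,"ay":0,"az":-16.8,"dx":-47.2,"dy":-0.4,"dz":108,"fingers":70},{"ax":0,"ay":0,"az":-16.8,"dx":-47.2,"dy":-0.4,"dz":115.5,"fingers":60},{"ax":0,"ay":0,"az":-16.8,"dx":-47.2,"dy":-0.4,"dz":115.5,"fingers":52},{"ax":0,"ay":0,"az":-16.8,"dx":-47.2,"dy":-0.4,"dz":115.5,"fingers":48}]'
python3 -c "
from h import *
p,R,o=tool(); print(p,o['orientation'],o['force'],o['moment'],o['opening'])
go([.5554,.1939,.0535],-70)"
```

```text
clock: 18.27
tool_pos: [0.5566, 0.1944, 0.0548]
orientation: [-179.9, 0.0, -70.0]
force: [0.1, 0.1, 0.6]
opening: 0.0496
[0.55660076 0.19439519 0.05475109] [-1.79927791e+02  1.20470390e-02 -6.99638675e+01] [0.09345269 0.11792267 0.6002031 ] [0.03063104 0.13625725 0.00114695] 0.04957772269579545
clock 18.27 dxyz [0.1 1.3 1.2] turn [-0.07  0.01  0.04]
```

```bash
python3 -m inch '[{"ax":0,"ay":0,"az":0,"dx":0,"dy":1.2,"dz":0,"fingers":48},{"ax":0,"ay":0,"az":0,"dx":0,"dy":1.2,"dz":0,"fingers":30},{"ax":0,"ay":0,"az":0,"dx":0,"dy":1.2,"dz":0,"fingers":30},{"ax":0,"ay":0,"az":0,"dx":0,"dy":1.2,"dz":0,"fingers":30},{"ax":0,"ay":0,"az":0,"dx":0,"dy":1.2,"dz":0,"fingers":30}]'
python3 -c "
from h import *
p,R,o=tool(); print(p,o['orientation'],o['force'],o['moment'],o['opening'])"
```

```text
clock: 18.9
tool_pos: [0.5553, 0.1941, 0.0546]
orientation: [-179.9, 0.0, -69.9]
force: [-0.9, 0.3, 6.1]
opening: 0.0434
[0.55534154 0.19414896 0.05458872] [-1.79937450e+02  2.12261381e-03 -6.99362370e+01] [-0.89005641  0.25212522  6.09085646] [-0.01790183  0.46819595 -0.03029527] 0.04341748702372979
```

```bash
python3 -m inch '[{"ax":0,"ay":0,"az":7,"dx":0,"dy":0,"dz":0,"fingers":30},{"ax":0,"ay":0,"az":14,"dx":0,"dy":0,"dz":0,"fingers":30},{"ax":0,"ay":0,"az":20,"dx":0,"dy":0,"dz":0,"fingers":30},{"ax":0,"ay":0,"az":20,"dx":0,"dy":0,"dz":0,"fingers":30}]'
python3 -c "
from h import *
p,R,o=tool(); print(o['orientation'],o['moment'])"
python3 -m inch '[{"ax":0,"ay":0,"az":7,"dx":0,"dy":0,"dz":0,"fingers":30},{"ax":0,"ay":0,"az":14,"dx":0,"dy":0,"dz":0,"fingers":30},{"ax":0,"ay":0,"az":20,"dx":0,"dy":0,"dz":0,"fingers":30},{"ax":0,"ay":0,"az":20,"dx":0,"dy":0,"dz":0,"fingers":30}]'
python3 -c "
from h import *
p,R,o=tool(); print(o['orientation'],o['moment'])"
python3 -m inch '[{"ax":0,"ay":0,"az":7,"dx":0,"dy":0,"dz":0,"fingers":30},{"ax":0,"ay":0,"az":14,"dx":0,"dy":0,"dz":0,"fingers":30},{"ax":0,"ay":0,"az":20,"dx":0,"dy":0,"dz":0,"fingers":30},{"ax":0,"ay":0,"az":20,"dx":0,"dy":0,"dz":0,"fingers":30}]'
python3 -c "
from h import *
p,R,o=tool(); print(o['orientation'],o['moment'])
s=snapshot('wrist'); cv2.imwrite('pics/p.png',s['image'][:,:,::-1])"
```

```text
clock: 19.4
tool_pos: [0.5558, 0.1942, 0.0546]
orientation: [-179.9, 0.0, -89.9]
force: [3.1, -0.3, 5.0]
opening: 0.0436
[-1.79901381e+02  4.04841117e-02 -8.98999515e+01] [-0.16230303 -0.55349724 -0.05265452]
clock: 19.9
tool_pos: [0.5563, 0.1942, 0.0546]
orientation: [-179.9, 0.1, -109.8]
force: [4.3, -1.4, 4.4]
opening: 0.0433
[-1.79882640e+02  8.82098900e-02 -1.09811577e+02] [-0.66708241 -1.64589023 -0.07592212]
clock: 20.4
tool_pos: [0.5567, 0.194, 0.0546]
orientation: [-179.9, 0.1, -129.8]
force: [7.6, -3.1, 1.7]
opening: 0.0431
[-1.79887491e+02  1.32285168e-01 -1.29806441e+02] [-1.27622051 -2.61204664 -0.03850773]
```

View pics/p.png

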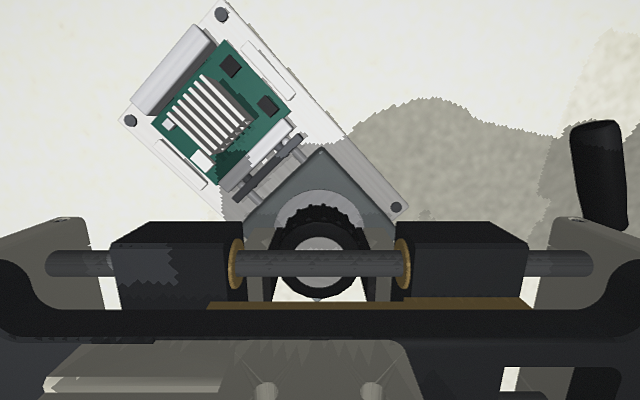

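```bash
python3 -m inch '[{"ax":0,"ay":0,"az":5,"dx":0,"dy":0,"dz":0,"fingers":30},{"ax":0,"ay":0,"az":10,"dx":0,"dy":0,"dz":0,"fingers":30},{"ax":0,"ay":0,"az":14,"dx":0,"dy":0,"dz":0,"fingers":30},{"ax":0,"ay":0,"az":18,"dx":0,"dy":0,"dz":0,"fingers":30},{"ax":0,"ay":0,"az":19.5,"dx":0,"dy":0,"dz":0,"fingers":30},{"ax":0,"ay":0,"az":19.5,"dx":0,"dy":0,"dz":0,"fingers":30}]'
python3 -c "
from h import *
p,R,o=tool(); print(o['orientation'],o['moment'],o['force'])
s=snapshot('wrist'); cv2.imwrite('pics/q.png',s['image'][:,:,::-1])"
```

```text
clock: 21.2
tool_pos: [0.557, 0.1936, 0.0546]
orientation: [-179.9, 0.2, -149.2]
force: [9.2, -5.6, 1.7]
opening: 0.0435
[-1.79909189e+02  1.61034795e-01 -1.49245912e+02] [-2.11432177 -3.3605077  -0.07848221] [ 9.21416846 -5.63955158  1.67432263]
```

View pics/q.png

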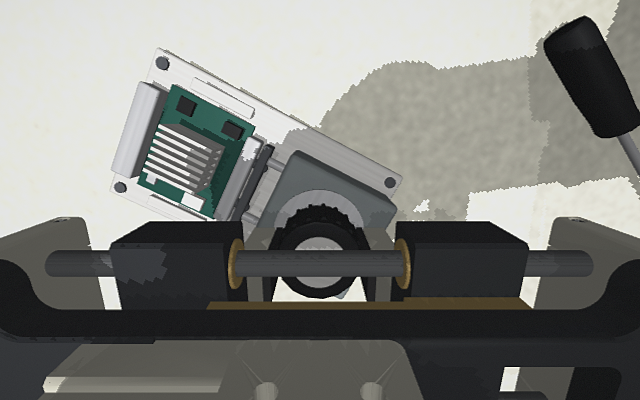

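```bash
python3 -m inch '[{"ax":0,"ay":0,"az":0,"dx":0,"dy":0,"dz":0,"fingers":50},{"ax":0,"ay":0,"az":0,"dx":0,"dy":0,"dz":0,"fingers":65},{"ax":0,"ay":0,"az":0,"dx":0,"dy":0,"dz":0,"fingers":70},{"ax":0,"ay":0,"az":0,"dx":0,"dy":0,"dz":-20,"fingers":70},{"ax":0,"ay":0,"az":0,"dx":0,"dy":0,"dz":-60,"fingers":70},{"ax":0,"ay":0,"az":0,"dx":0,"dy":0,"dz":-110,"fingers":70},{"ax":0,"ay":0,"az":0,"dx":0,"dy":0,"dz":-150,"fingers":70},{"ax":0,"ay":0,"az":0,"dx":0,"dy":0,"dz":-150,"fingers":70}]'
python3 -m inch '[{"ax":0,"ay":0,"az":0,"dx":0,"dy":0,"dz":0,"fingers":70},{"ax":0,"ay":0,"az":0,"dx":0,"dy":0,"dz":0,"fingers":70}]'
python3 - <<'E'
from h import *
import pickle
s=snapshot("wrist"); pickle.dump(s,open("r.pkl","wb"))
c=proj(s,[.5614,.0972,.01]).astype(int);x0,y0=np.maximum(c-[75,70],0);print(x0,y0)
cv2.imwrite("pics/r1.png",cv2.resize(s["image"][y0:y0+140,x0:x0+150,::-1],None,fx=4,fy=4,interpolation=cv2.INTER_CUBIC))
t=snapshot("top"); cv2.imwrite("pics/r2.png",t["image"][:,:,::-1])
for r in landmark_of("module_mid","wrist")[:2]: print(r["position"],r["score"],at_z(s,r["position"],.024))
p,R,o=tool(); print(p,o["force"],o["clock"])
E
```

```text
clock: 22.25
tool_pos: [0.5563, 0.195, 0.2076]
orientation: [180.0, 0.4, -149.4]
force: [0.1, 0.8, -0.7]
opening: 0.07
clock: 22.5
tool_pos: [0.5542, 0.1936, 0.2025]
orientation: [-180.0, -0.1, -149.4]
force: [-0.1, -0.2, 0.5]
opening: 0.0699
173 75
[245.7, 143.6] 0.71 [0.55768766 0.09604357 0.024     ]
[83.4, 39.0] 0.69 [ 0.54732076 -0.10466025  0.024     ]
[0.55456739 0.19366384 0.2028969 ] [-0.48189706 -0.40160439 -0.00253494] 22.65
```

View pics/r1.png

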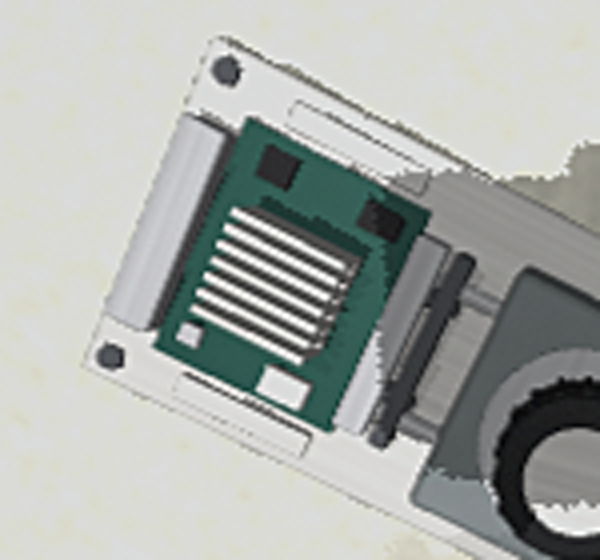

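View pics/r2.png

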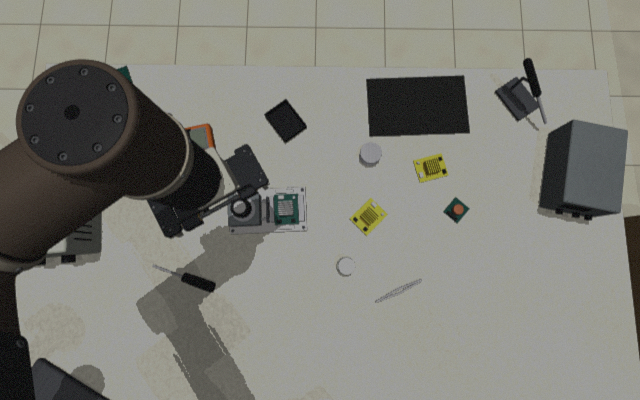

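Run:
```python
from h import *
import pickle
s=pickle.load(open("r.pkl","rb"))
f=lambda q,z:at_z(s,(np.array(q)-1.5)/4+[173,75],z)
C=[f(q,.013) for q in [(248,117),(431,210),(331,432),(155,348)]]
C=np.array(C); m=C.mean(0); d=m-np.array([.5614,.0972,.013]); a=np.radians(3.3)
e=C[3]-C[0]; print(np.round(C,4)); print("nest x,y mm",1e3*(d[0]*np.cos(a)+d[1]*np.sin(a)),1e3*(-d[0]*np.sin(a)+d[1]*np.cos(a)),"yaw",np.degrees(np.arctan2(e[1],e[0])), np.linalg.norm(C[0]-C[3]),np.linalg.norm(C[1]-C[0]))
h=np.array([f(q,.038) for q in [(235,207),(361,258),(303,363),(190,305)]]); print("heatsink",h.mean(0))
```

```text
[[0.5253 0.0621 0.013 ]
 [0.5212 0.1211 0.013 ]
 [0.5969 0.1263 0.013 ]
 [0.601  0.0673 0.013 ]]
nest x,y mm -0.4844404064328614 -2.9911777734663065 yaw 3.9341397331140775 0.07588372621871253 0.059102745753669875
heatsink [0.55994646 0.09480276 0.038     ]
```

The module is flush with the fixed jaw: about -0.5 mm along and -3.0 mm across in the nest frame, square within 1°. The robot is clear and the bystanders haven't moved, so I'm handing in.

```bash
python3 -c "
from plant import *
print(close_job())"
```

```text
the job is handed in; nothing more can be done
None
```

The power module is clamped in the vise at four clicks from the stop, let go, and the job is handed in at about 23 s of the 72 s allowed. No verdict was reported, and I could not measure the stop force or the clamp force directly.

- **Stop:** I turned the dial anticlockwise, one click first. The resisting torque then rose steadily to 0.32 N m without falling off as a click does. The jaw gap also grew by about a click, from 65 to 68 mm, so I took this as the end stop. I turned back to click 0, where the torque was about zero, and let go.
- **Placing:** I laid the green board with the grey finned heatsink flat in the nest, not either of the yellow look-alikes. A picture after release showed it square, with space at both jaws and both fences.
- **Clamping:** I turned the dial clockwise in four 20° steps, 79.5° in all. The torque at each click was near zero, under 0.08 N m, so the dial was resting in a click each time. I then let go and backed off.

**Last checks:**
- The module lies 0.5 mm (x) and 3.0 mm (y) off the nest centre, as expected when pressed against the fixed jaw. It is square to the vise within 1°.
- The sliding jaw bears on the board. That four clicks gives the right clamp force is inferred from the click count.
- The tool force is about zero. The bystanders visible in the top picture have not moved, but the arm hid most of the multimeter.
- The network put the module about 3.5 mm away in x from my corner fit. I went by the fit because the board's size came out right.

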